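# Switch on the ioniser supply under its guard

### The arm

A 7-joint arm with a two-finger parallel gripper is mounted at the origin on a cart in front of the work surface, level with it; the furniture and walls round the work are solid. World frame = base frame: x ahead of the robot, y to its left, z up, the work surface at z = 0. Lengths are in m, angles in degrees, forces in N, time in s.
With the tool pointing down it reaches from about 0.425 to 0.875 m from the base axis. Payload 4.7 kg.
Tool frame: the origin (TCP) lies between the finger pads; the fingertips stand 8 mm ahead of it and the grasp point (between the pads) lies 11 mm behind it; z points along the fingers, y is the line along which they close (so a half turn about z gives the same grasp; the last joint's range is limited). The gripper opens to 87 mm and grips with 3 to 60 N. Pads are 19 mm wide; open, the fingers measure 117 mm over their backs; the gripper's body (75 mm by 190 mm) begins 51 mm behind the grasp point.
Start: joints at [-63.822, 18.392, -4.016, 83.108, 1.295, 78.541, -3.26], TCP at [0.279, 0.587, 0.231] pointing down, gripper open.
Joint ranges: [-163.93, 163.93], [-17.29, 119.83], [-79.2, 71.16], [3.27, 140.29], [-89.18, 269.18], [5.43, 117.66], [-154.24, 154.24]. Speed limits (degrees/s): [147.25, 147.25, 180, 180, 180, 180, 180].

### API

Orientations are given as [roll, pitch, yaw] about the fixed x, y, z axes, in that order (R = Rz(yaw) Ry(pitch) Rx(roll)).
In Python, from cell import env, viewer gives the robot as it stands. The module is installed in compiled form; this text tells all that it offers.
- The arm moves only by the tool arm_command, never from a script. Its argument "series" is a list of rows, each a list of 2 entries, a list of its own where there are three numbers: the shift along the tool's x, y, z in mm, then the turn about the tool's z in rad. A call has exactly 5 rows; each row is the pose to reach, as a shift and turn from the pose commanded when the call began, along the tool's axes at that moment; what a row does not reach only later rows make up. A row lasts 1/10 s, in which the tool goes at most 50 mm and 8.59 degrees, less where a joint would pass 70% of its speed; a pose out of reach is approached as far as the arm can. A call with a gripper value outside its range is refused whole. "grip" is the gripper command: -1 is fully open, 1 is shut, values between are in proportion, set as the call begins (left out, the last holds). The fingers move at their own pace and stop on an object; "grip_force" is the grip in N (left out, the last holds). Time passes only in rows, so rows that repeat a pose let the fingers close, or fill a call up. It gives the time, the measured TCP pose, the force, the opening and the grip force at its end, in the units of the state.
- env.get_obs(): the state, without advancing time (a new reading comes with each control period).
- viewer.read_camera(name): name is "scene" or "top" or "wrist"; returns (picture, depth): 384x512x3 uint8, blue, green, red; 384x512 float32, m along the optical axis (not along the pixel's ray), 0 where there is no reading.
- viewer.calibration(name): a dict with "K" (3x3 intrinsics, pixels), "dist" ([k1, k2, p1, p2, k3] as OpenCV has them; the pictures are not rectified), "T" (4x4, takes a point from camera to world coordinates); the wrist camera has in their place "hand_eye" (4x4, takes a point from camera to tool coordinates, whose origin is the TCP and whose axes are the flange's). Camera axes: x right, y up, looking along -z (the intrinsics and any distortion apply to the point x, -y, -z); pixel columns grow to the right and rows downward; lengths in m; the calibration is good to about 2 mm. A picture is of the moment at which its call begins: read the wrist's pose just before it. calibration takes no time and is no camera call.
- env.sign_off(): hands the job in; it is judged then, once.
The state is a dict: "time_s": time; "qpos": joint angles; "joint_velocities": joint speeds; "effort": joint torques, N m; "tool_pos": TCP position; "tool_rot": TCP orientation; "force": force on the tool from outside, world axes, zero at the start; "wrist_torque": the same for the moment, N m; "grip_width": finger opening in m; "grasp_force": force on a finger pad.
Only numpy, scipy, OpenCV 4.12 (cv2) and the standard library are available. Lean on these libraries where they do the work, as an engineer would, in place of code of your own. Each camera call takes 0.05 s, during which the arm holds its last target. There are 200 camera calls.

### The job

Switch on the static-ioniser supply, the grey box with two round terminal posts at its rear: lift its hinged guard with a fingertip, push the toggle beneath it fully over to the rear while the guard is held up, then take the finger away so the guard drops shut. Only touch and push, gently: do not grip, lift or shove the box, and leave its twin with the ribbed heat sink and the things standing round about alone.

Things in the scene. Friction and masses are not known exactly. Their poses are not given: they have to be found in the camera images.
- post_supply: Loose grey steel box, to be switched on: 120 mm deep (x), 100 mm wide (y), top panel 50 mm above the bench; about 1.4 kg, slides if pushed with some 8 N. Known by two round knurled terminal posts (18 mm high, 48 mm apart) at the rear of its top. Origin: centre of its underside; x points to its rear, z up; its front faces the robot's left, more or less turned to the robot. A hinged steel guard covers a toggle on the panel.
- post_supply_guard (a joint): Guard angle: 0 shut, grows as the front edge rises and swings to the rear, stop 1.45. Plate 54 mm long, 68 wide, 2.5 thick; shut, its underside is 34 mm above the panel. Hinge along y at x = +24, z = 56 mm of the box. Front open; side walls on its rear 38 mm, 63 mm apart inside. Weak spring: 0.4 N at the edge lifts it; it falls shut unless held.
- post_supply_guard_edge (a point): Middle of the underside of the guard's front edge, the edge to lift (shut: x = -31 mm, y = 0, z = 84 mm in the box's frame). It moves with the guard.
- post_supply_toggle (a joint): Toggle angle: near 0 = off, leaning 0.3 rad to the front (the guard's open side); 0.6 = on, leaning 0.3 rad to the rear (towards the guard's hinge). It stays where it is left; about 1 N at its tip moves it.
- post_supply_toggle_tip (a point): Centre of the toggle's rounded 9 mm thick tip. Steel bat standing 27 mm out of the panel, pivot at x = +4, y = 0, z = 52 mm in the box's frame, tip 23 mm from the pivot (off: x = -3, z = 74 mm; on: x = +11 mm). It moves with the toggle.
- fin_supply: Loose grey steel box, the twin to leave alone: 120 mm deep (x), 100 mm wide (y), top panel 50 mm above the bench; about 1.4 kg, slides if pushed with some 8 N. Known by a ribbed heat sink (22 x 80 mm, 18 mm high) across the rear of its top, no posts. Origin: centre of its underside; x points to its rear, z up; its front faces the robot's left, more or less turned to the robot. A hinged steel guard covers a toggle on the panel.
- fin_supply_guard (a joint): Guard angle: 0 shut, grows as the front edge rises and swings to the rear, stop 1.45. Plate 54 mm long, 68 wide, 2.5 thick; shut, its underside is 34 mm above the panel. Hinge along y at x = +24, z = 56 mm of the box. Front open; side walls on its rear 38 mm, 63 mm apart inside. Weak spring: 0.4 N at the edge lifts it; it falls shut unless held.
- fin_supply_guard_edge (a point): Middle of the underside of the guard's front edge, the edge to lift (shut: x = -31 mm, y = 0, z = 84 mm in the box's frame). It moves with the guard.
- fin_supply_toggle (a joint): Toggle angle: near 0 = off, leaning 0.3 rad to the front (the guard's open side); 0.6 = on, leaning 0.3 rad to the rear (towards the guard's hinge). It stays where it is left; about 1 N at its tip moves it.
- fin_supply_toggle_tip (a point): Centre of the toggle's rounded 9 mm thick tip. Steel bat standing 27 mm out of the panel, pivot at x = +4, y = 0, z = 52 mm in the box's frame, tip 23 mm from the pivot (off: x = -3, z = 74 mm; on: x = +11 mm). It moves with the toggle.
- dropper_bottle: Bystander: amber dropper bottle, 35 mm wide, 103 mm tall, loose on the bench. Origin: centre of its underside.
- vial_1: Bystander: small vial with black cap, 25 mm wide, 54 mm tall, loose on the bench. Origin: centre of its underside.
- vial_2: Bystander: small vial with blue cap, 25 mm wide, 54 mm tall, loose on the bench. Origin: centre of its underside.
- rubber_stopper: Bystander: brown rubber stopper, 31 mm wide, 25 mm tall, loose on the bench. Origin: centre of its underside.
- weight_50g: Bystander: small metal knob weight, 18 mm wide, 34 mm tall, loose on the bench. Origin: centre of its underside.

How it is judged (in metres and radians):
On the way, in this order (a step that is already met when the one before it is completed fails the run):
1. the guard is lifted (over 0.25 rad) while the toggle is still off (value of joint post_supply_guard above 0.25 rad and value of joint post_supply_toggle below 0.2 rad), for 0.1 s.
2. the toggle is pushed over to on (over 0.5 rad) while the guard is up (over 0.2 rad) (value of joint post_supply_toggle above 0.5 rad and value of joint post_supply_guard above 0.2 rad), for 0.1 s.
At the end, for the whole second after the job is handed in: Supply with posts: toggle over 0.5 rad, guard shut (under 0.05 rad) and at rest, box within 25 mm of its start. Twin: toggle under 0.15 rad, guard under 0.1 rad, box within 25 mm of its start. Loose bystanders within 30 mm of their starts (value of joint post_supply_toggle above 0.5 rad and value of joint post_supply_guard below 0.05 rad and velocity of joint post_supply_guard below 0.1 rad/s and distance of each of post_supply, fin_supply from where it was at the start of the episode below 0.025 m and value of joint fin_supply_toggle below 0.15 rad and value of joint fin_supply_guard below 0.1 rad and distance of each of dropper_bottle, vial_1, vial_2, rubber_stopper, weight_50g from where it was at the start of the episode below 0.03 m); the robot touches nothing.
It fails at once if the supply is lifted (10 mm), tipped (0.12 rad) or shoved more than 25 mm (height (world z) of post_supply above 0.01 m or angle between post_supply's own z axis and vertical above 0.12 rad or distance of post_supply from where it was at the start of the episode above 0.025 m).
It fails at once if the supply, its guard or its toggle is gripped or forced with more than 20 N (contact force between the fingers and post_supply above 20 N).
It fails at once if the twin is operated, lifted or shoved (value of joint fin_supply_toggle above 0.15 rad or value of joint fin_supply_guard above 0.1 rad or distance of fin_supply from where it was at the start of the episode above 0.025 m).
It fails at once if a bystander is carried off or knocked over (distance of any of dropper_bottle, vial_1, vial_2, rubber_stopper, weight_50g from where it was at the start of the episode above 0.03 m or angle between any of dropper_bottle, vial_1, vial_2, rubber_stopper, weight_50g's own z axis and vertical above 0.5 rad).
It also fails if it takes over 38 s, if anything falls off the work surface, if the arm or the gripper's body presses on something with over 40 N, if the wrist force passes 120 N, or if a joint passes its speed limit or range.

## Working session

There is one attempt and no reset: what is moved stays moved. The work goes in short steps, Python scripts to look and compute and a tool call to move; the robot and the scene stay as the last step left them, time stands still between calls to the robot, and variables do not carry over. Pictures are saved under pics/ and viewed, at most 10 in all, crops included, and the job is handed in when it is done.

Besides the shell and the picture viewer there is one more tool, called in YAML: its name, and indented under it one key for each argument. arm_command: Moves the arm, as the interface text tells. Its arguments: {"type":"object","properties":{"series":{"type":"array"},"grip":{"type":"number"},"grip_force":{"type":"number"}},"required":["series"]}

```bash
mkdir -p pics; cat > h.py <<'E'
import numpy as np, cv2
from cell import env, viewer
from scipy.spatial.transform import Rotation as R
def look(name):
    o=env.get_obs(); c=viewer.calibration(name); im,d=viewer.read_camera(name)
    if 'T' in c: T=np.array(c['T'])
    else:
        W=np.eye(4); W[:3,3]=o['tool_pos']; r=np.array(o['tool_rot'],float)
        W[:3,:3]=R.from_euler('xyz',r,degrees=True).as_matrix(); T=W@np.array(c['hand_eye'])
    K=np.array(c['K']);D=np.array(c['dist'])
    v,u=np.mgrid[0:384,0:512]; p=np.stack([u,v],-1).reshape(-1,1,2).astype(np.float64)
    n=cv2.undistortPoints(p,K,D).reshape(384,512,2)
    P=np.stack([n[...,0]*d,-n[...,1]*d,-d],-1)@T[:3,:3].T+T[:3,3]
    P[d==0]=np.nan
    return im,d,P
E
python3 - <<'E'
from h import *
o=env.get_obs(); print(o)
for n in('top','scene'):
    im,d,P=look(n); np.savez('pics/'+n,im=im,P=P)
    cv2.imwrite(f'pics/{n}.png',im)
E
```

```text
{'time_s': 0.0, 'qpos': array([-63.82053309,  18.44060184,  -4.01458422,  83.17444065,
         1.29529509,  78.5396203 ,  -3.26016999]), 'joint_velocities': array([ 0.03847545, -0.07738033, -0.07438029, -0.02893433,  0.02257056,
        0.11893075, -0.05160236]), 'effort': array([ 2.09158702e-04, -4.91277015e+01, -4.04099207e-01, -3.12529492e+01,
       -6.40160521e-02,  4.36687970e-02,  1.75175569e-04]), 'tool_pos': array([0.27834625, 0.58680208, 0.22944792]), 'tool_rot': array([-1.79890591e+02,  6.23956380e-03,  1.54629269e+02]), 'force': array([-0.15446196, -0.08968416, -0.36368343]), 'wrist_torque': array([-0.03237093, -0.0386057 , -0.04918845]), 'grasp_force': 0.0, 'grip_width': 0.08707225891255094}
```

View pics/top.png

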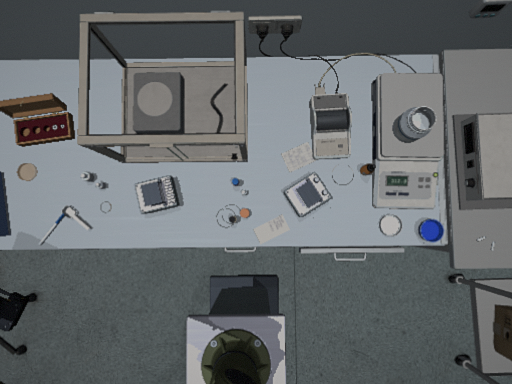

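View pics/scene.png

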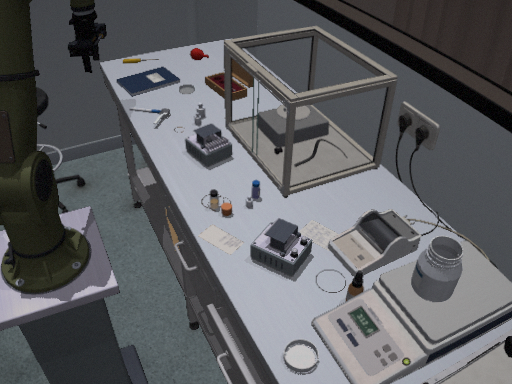

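The top view shows two boxes, at about (157,194) and (308,195). I'll enlarge both to tell them apart.

```bash
python3 - <<'E'
from h import *
z=np.load('pics/top.npz'); im,P=z['im'],z['P']
z2=np.load('pics/scene.npz')
a=cv2.resize(im[165:225,125:185],(400,400),interpolation=3); b=cv2.resize(im[165:225,278:338],(400,400),interpolation=3)
c=cv2.resize(z2['im'][115:175,175:240],(400,300));d=cv2.resize(z2['im'][205:285,240:325],(400,300))
cv2.imwrite('pics/crop.png',cv2.resize(np.vstack([np.hstack([a,b])]),(800,400)))
cv2.imwrite('pics/crop.png',np.vstack([cv2.resize(np.hstack([a,b]),(600,300)),cv2.resize(np.hstack([c,d]),(600,225))]))
for u,v in[(157,194),(308,195),(237,183),(245,192),(234,219),(245,213),(367,170),(88,176)]:print(u,v,P[v,u].round(3))
for n,c0 in(('L',(157,194)),('R',(308,195))):
    s=P[160:230,c0[0]-35:c0[0]+35].reshape(-1,3); s=s[(s[:,2]>.04)&(s[:,2]<.11)]
    print(n,len(s),cv2.minAreaRect(s[:,:2].astype(np.float32)),np.histogram(s[:,2],bins=14,range=(.04,.11))[0])
E
```

```text
157 194 [0.543 0.234 0.086]
308 195 [ 0.535 -0.234  0.088]
237 183 [ 0.579 -0.013  0.05 ]
245 192 [ 0.551 -0.038  0.025]
234 219 [ 0.464 -0.003  0.054]
245 213 [ 0.483 -0.037  0.027]
367 170 [ 0.615 -0.428  0.055]
88 176 [0.608 0.472 0.036]
L 1168 ((0.5872626900672913, 0.264030396938324), (0.1976899355649948, 0.12864552438259125), 21.426395416259766) [ 39 285 279  81  36  43   8   4 126 251  16   0   0   0]
R 1160 ((0.542442262172699, -0.2380458414554596), (0.09985120594501495, 0.12005720287561417), 31.982881546020508) [ 31 310 350  34  11  20   9   0  76 297  22   0   0   0]
```

View pics/crop.png

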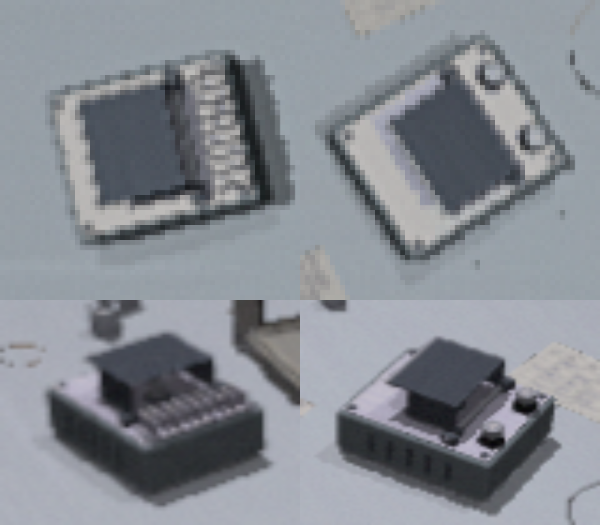

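The right-hand box, near (0.542, -0.238) with its rear at about -58°, is the one with posts. The heat-sink twin is on the left. I'll go over there while turning the tool.

arm_command:
  series:
    - [[-46, -18, 0], 0.114]
    - [[-92, -36, 0], 0.228]
    - [[-138, -54, 0], 0.342]
    - [[-184, -72, 0], 0.456]
    - [[-230, -90, 0], 0.57]
  grip: 1
  grip_force: 10

```text
time_s: 0.6
tool_pos: [0.4487, 0.4056, 0.2302]
tool_rot: [-180.0, 0.0, 121.7]
force: [0.5, 0.5, 0.4]
grip_width: 0.0549
grasp_force: 0.0
```

arm_command:
  series:
    - [[-43, -22, 0], 0]
    - [[-86, -44, 0], 0]
    - [[-129, -66, 0], 0]
    - [[-172, -88, 0], 0]
    - [[-215, -110, 0], 0]

```text
time_s: 1.1
tool_pos: [0.468, 0.1647, 0.2303]
tool_rot: [-180.0, -0.0, 122.0]
force: [0.3, -0.4, 0.5]
grip_width: 0.0149
grasp_force: 0.0
```

arm_command:
  series:
    - [[-43, -22, 0], 0]
    - [[-86, -44, 0], 0]
    - [[-129, -66, 0], 0]
    - [[-172, -88, 0], 0]
    - [[-215, -110, 0], 0]

```text
time_s: 1.6
tool_pos: [0.4884, -0.0757, 0.2304]
tool_rot: [180.0, -0.0, 122.0]
force: [0.5, 0.6, 0.0]
grip_width: 0.0004
grasp_force: 0.0
```

```bash
python3 - <<'E'
from h import *
im,d,P=look('wrist'); np.savez('pics/w1',im=im,P=P); cv2.imwrite('pics/w1.png',im)
print(env.get_obs()['tool_pos'],viewer.calibration('wrist')['hand_eye'],np.nanmin(P[...,2]))
for z0,z1 in((.044,.055),(.08,.093)):
    m=((P[...,2]>z0)&(P[...,2]<z1)&(np.hypot(P[...,0]-.542,P[...,1]+.238)<.1)).astype(np.uint8)
    n,l,s,c=cv2.connectedComponentsWithStats(m); k=1+s[1:,4].argmax()
    q=P[l==k]; print(s[k],np.median(q[:,2]),cv2.minAreaRect(q[:,:2].astype(np.float32)))
E
```

```text
[ 0.48818348 -0.08589814  0.23087627] [[ 3.90745153e-04  9.61681914e-01  2.74167363e-01  7.38780075e-02]
 [ 9.99999880e-01 -4.56774363e-04  1.76996039e-04  8.10670247e-05]
 [ 2.95446513e-04  2.74167261e-01 -9.61681977e-01 -1.54791835e-01]
 [ 0.00000000e+00  0.00000000e+00  0.00000000e+00  1.00000000e+00]] -0.8285395206801816
[254 294  12  17  84] 0.05074518060414884 ((0.5828595161437988, -0.22087253630161285), (0.014667093753814697, 0.027420705184340477), 32.25438690185547)
[247 306   6   5  30] 0.08712243509873605 ((0.5620654821395874, -0.21055354177951813), (0.005952806677669287, 0.00678512267768383), 31.984107971191406)
```

View pics/w1.png

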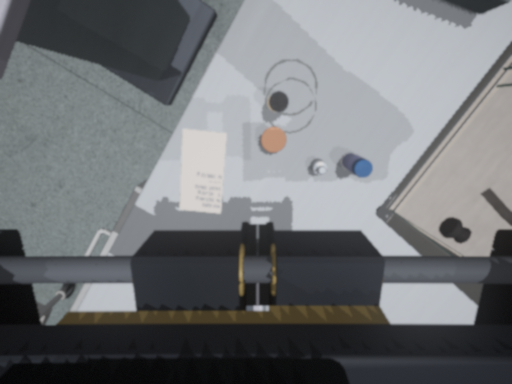

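The wrist camera faces the tool's +x side and sees only the stopper (273,139), the weight, the vials and the card. The box is behind it, so I'll pass over the box to its rear for one close look.

arm_command:
  series:
    - [[-46, -7, 0], 0]
    - [[-92, -14, 0], 0]
    - [[-138, -21, 0], 0]
    - [[-184, -28, 0], 0]
    - [[-230, -36, 0], 0]

```text
time_s: 2.15
tool_pos: [0.581, -0.2887, 0.23]
tool_rot: [180.0, -0.0, 122.0]
force: [0.9, 0.3, 0.6]
grip_width: 0.0006
grasp_force: 0.0
```

```bash
python3 - <<'E'
from h import *
look('top')
im,d,P=look('wrist'); np.savez('pics/w2',im=im,P=P); cv2.imwrite('pics/w2.png',im)
o=env.get_obs();print(o['tool_pos'],o['tool_rot'],o['qpos'])
def rep(P):
  for z0,z1 in((.044,.056),(.08,.095)):
    m=((P[...,2]>z0)&(P[...,2]<z1)&(np.hypot(P[...,0]-.542,P[...,1]+.238)<.1)).astype(np.uint8)
    n,l,s,c=cv2.connectedComponentsWithStats(m); k=1+s[1:,4].argmax()
    q=P[l==k]; print(s[k],np.median(q[:,2]),cv2.minAreaRect(q[:,:2].astype(np.float32)))
rep(P); rep(np.load('pics/top.npz')['P'])
E
```

```text
[ 0.57895147 -0.29493425  0.2282983 ] [-1.79621198e+02  1.47168360e-01  1.21508141e+02] [ -6.63169006  21.64697577  40.84489855  84.62636002 -13.81379734
  79.01828882  66.35093138]
[ 211   49   95  115 5710] 0.05060265628408306 ((0.5428559184074402, -0.23719467222690582), (0.10001568496227264, 0.11996547877788544), 31.844940185546875)
[ 222   74   73   61 4299] 0.08711173060977223 ((0.5405835509300232, -0.23344537615776062), (0.06827465444803238, 0.05525625869631767), 31.59074592590332)
[284 172  47  44 690] 0.050264061813652616 ((0.5424380898475647, -0.23804940283298492), (0.09978137165307999, 0.12010106444358826), 31.946285247802734)
[295 180  27  28 395] 0.08671196655958524 ((0.5402768850326538, -0.23482279479503632), (0.06771493703126907, 0.055332619696855545), 32.924766540527344)
```

View pics/w2.png

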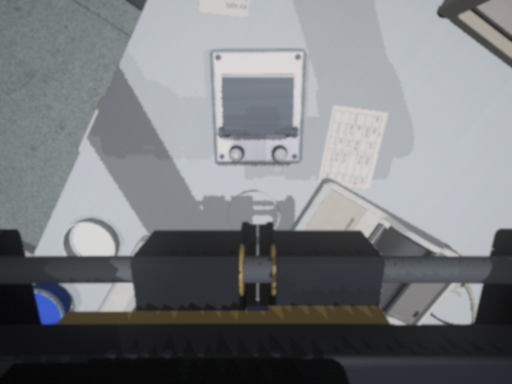

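This confirms the posts at (236,153) and (280,153). The box centre is (0.543, -0.2375) with yaw -58.1°, and the tool axes line up with the box (tool x = −box x, y offset ~0). I'll go to the front and then descend there.

arm_command:
  series:
    - [[40, 0, 0], 0]
    - [[80, 0, 0], 0]
    - [[120, 0, 0], 0]
    - [[142, 0, 0], 0]
    - [[142, 0, 0], 0]

```text
time_s: 2.75
tool_pos: [0.5038, -0.1631, 0.2303]
tool_rot: [179.9, -0.2, 122.3]
force: [-0.3, -0.5, 0.3]
grip_width: 0.0007
grasp_force: 0.0
```

arm_command:
  series:
    - [[0, 0, 40], 0]
    - [[0, 0, 80], 0]
    - [[0, 0, 120], 0]
    - [[0, 0, 145], 0]
    - [[0, 0, 158], 0]

```text
time_s: 3.25
tool_pos: [0.5033, -0.1675, 0.07]
tool_rot: [-179.8, -0.1, 121.9]
force: [0.1, 0.4, -0.4]
grip_width: 0.0008
grasp_force: 0.0
```

arm_command:
  series:
    - [[0, 0, 0], 0]
    - [[0, 0, 0], 0]
    - [[0, 0, 0], 0]
    - [[0, 0, 0], 0]
    - [[0, 0, 0], 0]

```text
time_s: 3.75
tool_pos: [0.5057, -0.1676, 0.0735]
tool_rot: [179.9, 0.1, 122.0]
force: [-0.1, -0.3, 1.3]
grip_width: 0.0003
grasp_force: 0.0
```

```bash
cat >> h.py <<'E'
def box():
    o=env.get_obs(); r=np.array(o['tool_pos'])-[.5427,-.2375,0]; a=np.radians(-58.1)
    M=np.array([[np.cos(a),np.sin(a),0],[-np.sin(a),np.cos(a),0],[0,0,1]])
    print(o['time_s'],'tcp box mm',(M@r*1e3).round(1),'F',(M@np.array(o['force'])).round(2),o['tool_rot'][2])
E
python3 -c "
from h import *
box()"
```

```text
3.75 tcp box mm [-78.9   5.5  73.5] F [ 0.19 -0.18  1.25] 121.974699196949
```

arm_command:
  series:
    - [[-9, -1, 1], 0]
    - [[-18, -2, 2], 0]
    - [[-27, -3, 3], 0]
    - [[-33, -4, 4], 0]
    - [[-33, -4, 4], 0]

```text
time_s: 4.25
tool_pos: [0.519, -0.1988, 0.0683]
tool_rot: [-180.0, 0.0, 121.9]
force: [0.8, -0.4, -0.4]
grip_width: 0.0007
grasp_force: 0.0
```

```bash
python3 -c "
from h import *
box()
im,d,P=look('scene'); cv2.imwrite('pics/s2.png',cv2.resize(im[190:300,220:340],(720,600),interpolation=3))
box()"
```

```text
4.25 tcp box mm [-45.3   0.3  68.3] F [ 0.8   0.46 -0.44] 121.87835247813108
4.3 tcp box mm [-45.9   0.5  68.3] F [ 0.47 -0.22 -0.39] 121.9126184476546
```

View pics/s2.png

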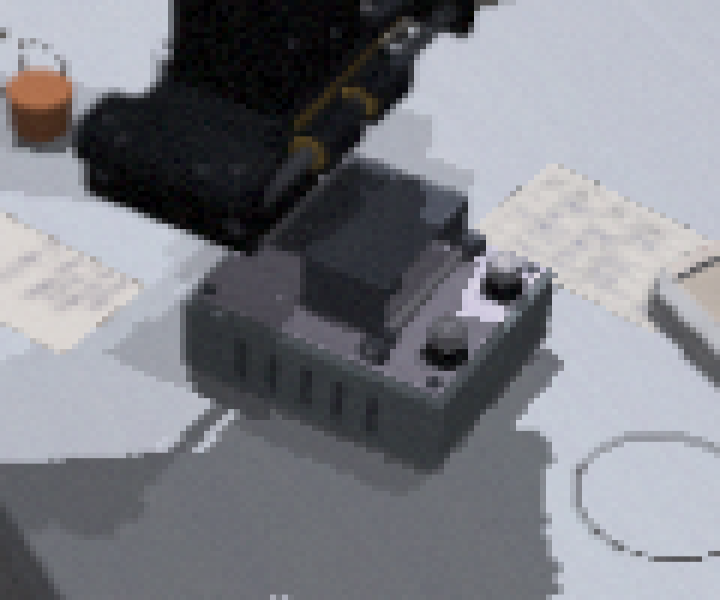

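The gripper hangs just ahead of the guard's front edge (about 270,230), with the guard still shut. Now I'll push rearward and up along the guard's arc.

arm_command:
  series:
    - [[-3, 0, 0], 0]
    - [[-5, 0, -3], 0]
    - [[-8, 0, -7], 0]
    - [[-11, 0, -11], 0]
    - [[-13, 0, -14], 0]

```text
time_s: 4.8
tool_pos: [0.5263, -0.209, 0.0833]
tool_rot: [180.0, 0.0, 122.0]
force: [-1.2, 0.6, 0.2]
grip_width: 0.0008
grasp_force: 0.6
```

arm_command:
  series:
    - [[-3, 0, -3], 0]
    - [[-5, 0, -6], 0]
    - [[-7, 0, -8], 0]
    - [[-9, 0, -10], 0]
    - [[-10, 0, -11], 0]

```text
time_s: 5.3
tool_pos: [0.5314, -0.2175, 0.0937]
tool_rot: [180.0, 0.0, 122.0]
force: [-0.2, -0.2, -0.4]
grip_width: 0.0003
grasp_force: 0.2
```

```bash
python3 -c "
from h import *
box()
im,d,P=look('scene'); cv2.imwrite('pics/s3.png',cv2.resize(im[190:300,220:340],(720,600),interpolation=3))
box()"
```

```text
5.3 tcp box mm [-22.9   1.   93.7] F [ 0.06 -0.24 -0.38] 121.95993060121485
5.35 tcp box mm [-22.8   1.   93.8] F [ 0.78  0.37 -0.54] 121.96042518958146
```

View pics/s3.png

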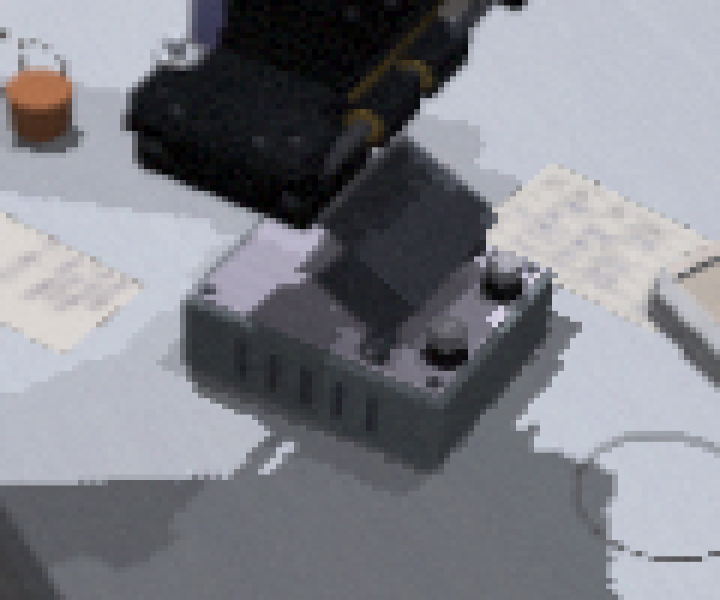

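The guard is up about 0.5 rad, with its near corner at (320,260), and the box hasn't moved. Next I'll lower the tip in front of the toggle, then push to the rear.

arm_command:
  series:
    - [[0, 0, 4], 0]
    - [[0, -1, 8], 0]
    - [[0, -1, 12], 0]
    - [[0, -1, 16], 0]
    - [[0, -1, 20], 0]

```text
time_s: 5.85
tool_pos: [0.5302, -0.2175, 0.073]
tool_rot: [-180.0, -0.0, 122.0]
force: [-1.0, 0.9, 1.4]
grip_width: 0.0004
grasp_force: 0.5
```

arm_command:
  series:
    - [[-2, 0, 0], 0]
    - [[-5, 0, 0], 0]
    - [[-8, 0, 0], 0]
    - [[-11, 0, 0], 0]
    - [[-13, 0, 0], 0]

```text
time_s: 6.35
tool_pos: [0.5375, -0.229, 0.0737]
tool_rot: [180.0, 0.0, 122.0]
force: [-2.2, 2.0, 1.0]
grip_width: 0.0003
grasp_force: 0.9
```

```bash
python3 -c "
from h import *
box()"
```

```text
6.35 tcp box mm [-10.    0.1  73.7] F [-2.87 -0.79  0.97] 121.9661283490028
```

arm_command:
  series:
    - [[-1.5, 0, 0], 0]
    - [[-3, 0, 0], 0]
    - [[-4.5, 0, 0], 0]
    - [[-6, 0, 0], 0]
    - [[-6, 0, 0], 0]

```text
time_s: 6.85
tool_pos: [0.5399, -0.2329, 0.0733]
tool_rot: [-180.0, -0.1, 122.0]
force: [-1.7, 4.5, 2.9]
grip_width: 0.0004
grasp_force: 2.6
```

```bash
python3 -c "
from h import *
box()"
```

```text
6.85 tcp box mm [-5.4  0.1 73.3] F [-4.74  0.93  2.91] 121.98624907615678
```

arm_command:
  series:
    - [[-0.5, 0, 0], 0]
    - [[-1, 0, 0], 0]
    - [[-1.5, 0, 0], 0]
    - [[-1.5, 0, 0], 0]
    - [[-1.5, 0, 0], 0]

```text
time_s: 7.35
tool_pos: [0.54, -0.2331, 0.0732]
tool_rot: [-180.0, -0.3, 122.0]
force: [-4.8, 6.7, 4.2]
grip_width: 0.0007
grasp_force: 4.3
```

```bash
python3 -c "
from h import *
box()
im,d,P=look('scene'); cv2.imwrite('pics/s4.png',cv2.resize(im[190:300,220:340],(720,600),interpolation=3))
box()"
```

```text
7.35 tcp box mm [-5.1  0.1 73.2] F [-8.25 -0.55  4.25] 122.01676923625632
7.4 tcp box mm [-5.2  0.1 73.2] F [-8.08 -0.83  4.  ] 122.01920424995726
```

View pics/s4.png

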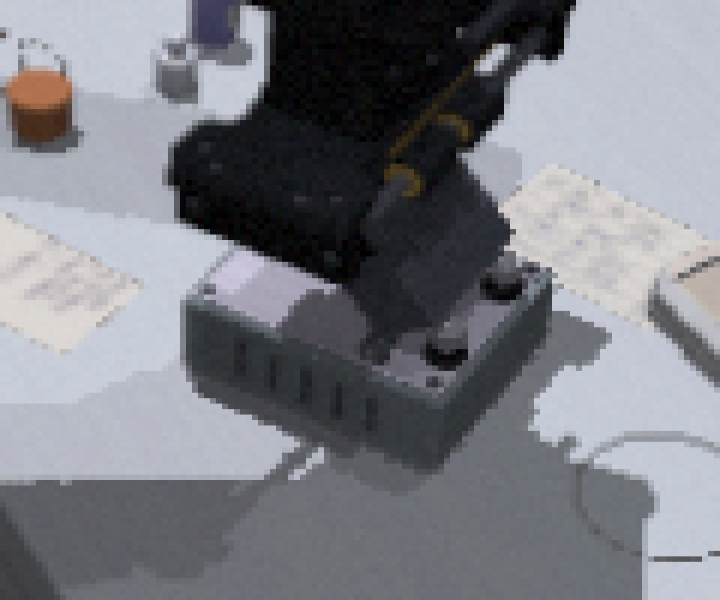

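The force rose to 8 N with no further motion and the box stayed put, so the toggle looks to be at its stop, with the guard well up. I'll check with a slightly higher push, nearer the tip.

arm_command:
  series:
    - [[3, 0, 0], 0]
    - [[3, 0, -3], 0]
    - [[3, 0, -5], 0]
    - [[1, 0, -5], 0]
    - [[0, 0, -5], 0]

```text
time_s: 7.9
tool_pos: [0.5402, -0.2336, 0.0787]
tool_rot: [-180.0, -0.2, 122.0]
force: [-6.1, 6.1, 6.6]
grip_width: 0.0006
grasp_force: 4.5
```

```bash
python3 -c "
from h import *
box()"
```

```text
7.9 tcp box mm [-4.6 -0.  78.7] F [-8.44 -1.96  6.57] 121.98711506843247
```

arm_command:
  series:
    - [[-0.5, 0, 0], 0]
    - [[-1, 0, 0], 0]
    - [[-1, 0, 0], 0]
    - [[-1, 0, 0], 0]
    - [[-1, 0, 0], 0]

```text
time_s: 8.4
tool_pos: [0.5403, -0.2336, 0.0786]
tool_rot: [-180.0, -0.3, 122.0]
force: [-6.5, 7.1, 7.5]
grip_width: 0.0004
grasp_force: 4.9
```

```bash
python3 -c "
from h import *
box()"
```

```text
8.4 tcp box mm [-4.6 -0.  78.6] F [-9.5  -1.78  7.46] 122.0122382705484
```

It stops at the same place. To rule out the guard being what blocks it, I'll raise the tip clear of the toggle and push rearward again.

arm_command:
  series:
    - [[4, 0, 0], 0]
    - [[4, 0, -6], 0]
    - [[4, 0, -12], 0]
    - [[4, 0, -16], 0]
    - [[4, 0, -16], 0]

```text
time_s: 8.9
tool_pos: [0.5404, -0.2333, 0.0957]
tool_rot: [179.9, 0.1, 122.0]
force: [0.7, 0.4, 0.1]
grip_width: 0.0004
grasp_force: 0.3
```

arm_command:
  series:
    - [[-2, 0, 0], 0]
    - [[-4, 0, 0], 0]
    - [[-6, 0, 0], 0]
    - [[-8, 0, 0], 0]
    - [[-8, 0, 0], 0]

```text
time_s: 9.4
tool_pos: [0.5439, -0.2397, 0.0944]
tool_rot: [-180.0, 0.0, 122.0]
force: [-0.0, 0.8, 0.6]
grip_width: 0.0004
grasp_force: 0.2
```

```bash
python3 -c "
from h import *
box()"
```

```text
9.4 tcp box mm [ 2.5 -0.1 94.4] F [-0.66  0.39  0.58] 121.95259120631776
```

With the tip raised it moves freely, so the stop was the toggle itself, held with ~9 N against its end: it is on. Now I'll withdraw.

arm_command:
  series:
    - [[15, 0, 0], 0]
    - [[30, 0, 0], 0]
    - [[45, 0, 0], 0]
    - [[65, 0, 0], 0]
    - [[90, 0, 0], 0]

```text
time_s: 9.9
tool_pos: [0.4958, -0.1629, 0.0946]
tool_rot: [180.0, 0.1, 121.9]
force: [-0.8, 0.1, -0.2]
grip_width: 0.0006
grasp_force: 0.0
```

arm_command:
  series:
    - [[10, 0, -25], 0]
    - [[20, 0, -60], 0]
    - [[30, 0, -95], 0]
    - [[30, 0, -120], 0]
    - [[30, 0, -120], 0]

```text
time_s: 10.4
tool_pos: [0.4825, -0.1377, 0.2185]
tool_rot: [179.6, 0.2, 122.0]
force: [0.7, -0.2, 0.3]
grip_width: 0.0004
grasp_force: 0.0
```

```bash
python3 - <<'E'
from h import *
box()
im,d,P=look('scene'); cv2.imwrite('pics/s5.png',cv2.resize(im[100:300,160:380],(660,600),interpolation=3))
im,d,P=look('top')
for z0,z1 in((.044,.056),(.08,.095)):
    m=((P[...,2]>z0)&(P[...,2]<z1)&(np.hypot(P[...,0]-.542,P[...,1]+.238)<.1)).astype(np.uint8)
    n,l,s,c=cv2.connectedComponentsWithStats(m); k=1+s[1:,4].argmax()
    q=P[l==k]; print(s[k],np.median(q[:,2]),cv2.minAreaRect(q[:,:2].astype(np.float32)))
E
```

```text
10.4 tcp box mm [-116.6    1.6  218.5] F [0.59 0.5  0.26] 122.01045798475064
[293 172  33  19 211] 0.050152274294899435 ((0.5658653974533081, -0.24449387192726135), (0.06720449030399323, 0.08315780013799667), 30.886384963989258)
[300 180  16  10  80] 0.08698335565098847 ((0.5606784820556641, -0.23332999646663666), (0.03181973099708557, 0.03576647862792015), 33.23755645751953)
```

View pics/s5.png

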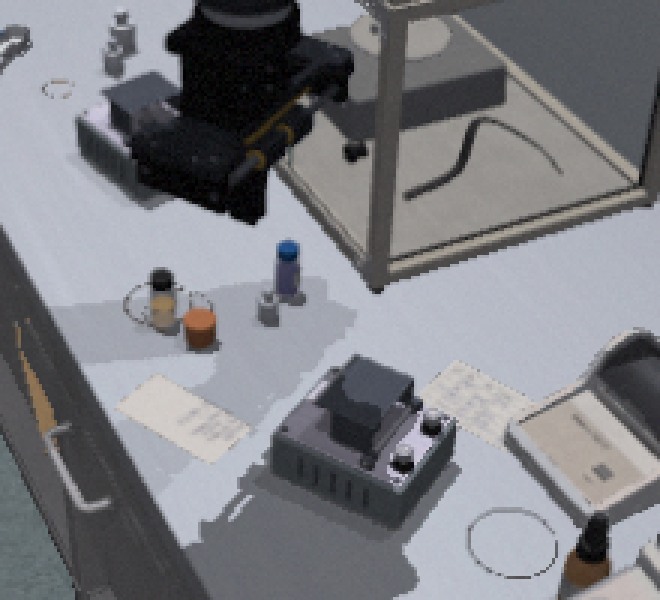

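The guard is shut again, with its plate flat at about (375,385) and 87 mm high. The box is in place, the bystanders are standing, and the arm is clear. I'm handing in.

```bash
python3 -c "
from cell import env
print(env.sign_off())"
```

```text
the job is handed in; nothing more can be done
None
```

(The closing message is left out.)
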